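# Gauge the slug depth in an open port of a cavity filter

### The arm

A 6-joint arm with a two-finger parallel gripper is mounted at the origin on the work surface. World frame = base frame: x ahead of the robot, y to its left, z up, the work surface at z = 0. Lengths are in mm, angles in rad, forces in N, time in s.
With the tool pointing down it reaches from about 350 to 875 mm from the base axis. Payload 4.2 kg.
Tool frame: the origin (TCP) lies between the finger pads; the fingertips stand 25 mm ahead of it and the grasp point (between the pads) lies 6 mm ahead of it; z points along the fingers, y is the line along which they close (so a half turn about z gives the same grasp; the last joint's range is limited). The gripper opens to 85 mm and grips with 20 to 120 N. Pads are 22 mm wide; open, the fingers measure 114 mm over their backs; the gripper's body (76 mm by 85 mm) begins 54 mm behind the grasp point. The pads swing forward as they close: fully open they stand 13 mm farther back than shut.
Start: joints at [1.603, 0.385, 0.008, 0, -1.194, -0.259], TCP at [140.507, 608.98, 223.412] pointing down, gripper open.
Joint ranges: [-3.14, 3.14], [-1.21, 2.06], [-1.07, 1.41], [-3.16, 2.05], [-2.99, -0.16], [-3.1, 3.1]. Speed limits (rad/s): [2.79, 2.79, 3.14, 3.14, 3.14, 3.14].

### API

Orientations are given as a unit quaternion [x, y, z, w].
In Python, from bench import arm gives the robot as it stands.
- The arm moves only by the shell command python3 -m pendant 'ROWS'. ROWS is JSON, a list of rows, each a list of 7 numbers: the shift along the tool's x, y, z in m, then the turn, a rotation vector about the tool's x, y, z in degrees, then the finger opening in m, from 0 to 0.0854. In form: [[x, y, z, wx, wy, wz, fingers], ...]. A call has 1 to 12 rows; each row shifts and turns the commanded pose from where the row before left it, along the tool's axes as they then stand; what a row does not reach is not made up. A row lasts 1/10 s, in which the tool goes at most 50 mm and 8.59 degrees, less where a joint would pass 70% of its speed; a pose out of reach is approached as far as the arm can. A call is refused whole if a number of a shift passes 0.05 or a number of a turn 8.59, either way. A call with a gripper value outside its range is refused whole. The fingers move at their own pace and stop on an object; the grip force is fixed at half the most. Time passes only in rows, so rows that do not move let the fingers close. It gives the time, the measured TCP pose, the force, the opening and the grip force at its end, in the units of the state.
- arm.read_state(): the state, without advancing time (a new reading comes with each control period).
- arm.get_image(name): name is "scene" or "side" or "wrist"; returns a dict with "image" (384x512x3 uint8, red, green, blue), "fx", "fy", "cx", "cy" (pixels), "xyz" and "rotation" of the camera in the world. Camera axes: x right, y down, z forward; pixel columns grow to the right and rows downward; lengths in mm; the calibration is good to about 2 mm. A picture is of the moment at which its call begins. There is no depth.
- arm.job_done(): hands the job in; it is judged then, once.
The state is a dict: "clock": time; "joints": joint angles; "joint_vel": joint speeds; "joint_efforts": joint torques, N m; "position": TCP position; "ee_rot": TCP orientation; "contact_force": force on the tool from outside, world axes, zero at the start; "wrist_torque": the same for the moment, N m; "gripper_width": finger opening in mm; "grasp_force": force on a finger pad.
Only numpy, scipy, OpenCV 4.12 (cv2) and the standard library are available. Lean on these libraries where they do the work, as an engineer would, in place of code of your own. Each camera call takes 0.05 s, during which the arm holds its last target. There are 200 camera calls.

### The job

Take the depth gauge out of its stand and lower its rod into the open port of the black filter unit until it rests on the slug at the bottom, gently, so that the slider, stopped by the face around the port, marks how deep the slug lies. Then draw the gauge out and hang it back upright in its stand without shifting the slider, and leave everything else as it is.

Things in the scene. Friction and masses are not known exactly. Their poses are not given: they have to be found in the camera images.
- gauge: Depth gauge, 90 to 145 g: steel rod, 8 mm diameter, round (hemispherical) lower end, dark rings; on top of the rod an aluminium shoulder disc, 50 mm diameter, 6 mm thick, its underside 95 mm above the rod's end; on that the square blue grip. Origin at the rod's lower end, z up along the rod, x and y square to the grip's faces. It starts hanging by the shoulder in its stand.
- gauge_grip (a point): Middle of the gauge's square blue grip, 16 x 16 mm, 44 mm tall, 123 mm above the rod's lower end, on the rod's axis.
- slider (a joint): Slider on the gauge's rod. Value = length of rod (m) standing out below the slider's foot, i.e. the depth marked; range 0.004 to 0.075, starts at 0.008 to 0.016. A drag of about 4 N must be overcome to move it; it stays where it is left. When the foot is stopped and the rod pushed on down, it slides up the rod and the value grows.
- slider_foot (a point): Centre of the underside of the slider, on the rod's axis. The slider (30 g) is a flat steel foot, 28 mm diameter, 5 mm thick, with an orange hub of 18 mm diameter on it, 12 mm tall in all.
- stand: The gauge's stand, fixed: dark steel base plate 100 x 100 x 10 mm, four posts, aluminium top plate 70 x 70 mm with its upper face 118 mm above the bench and a 36 mm round hole in its middle. Seated, the gauge's shoulder lies on the top plate and the rod's end is 23 mm above the bench. Origin under the base's middle, z up through the hole's centre.
- filter_unit: The unit to be gauged, fixed: a black cavity filter block 160 x 110 x 60 mm bolted on an aluminium plate 180 x 120 x 10 mm; the top face is 70 mm above the bench and carries steel tuning screws 12 mm tall, none with its axis nearer than 36 mm to the open port's. Origin under its middle, x along the long side, z up.
- port (a point): Centre of the mouth of the one open tuning port, level with the unit's top face, ringed in brass: a straight vertical blind hole, 12 mm diameter, flat face around it. It ends on a flat, hard, fixed slug 26 to 46 mm below the mouth (differs from unit to unit: it is what is to be gauged). Never press the slug with over 25 N: a rod brought down at 20 mm/s may already strike harder.
- spare_screw: The tuning screw taken out of the port, with its nut, 32 mm long, lying on the unit's top face at a corner. Leave alone. Origin at its middle.
- parts_tray: Low blue tray of nuts, 120 x 100 x 30 mm. Leave alone. Origin under its middle.
- nut_driver: Yellow-handled driver, 190 mm long, lying on the bench. Leave alone.
- small_wrench: Small steel wrench, 150 mm long, lying on the bench. Leave alone.
- solvent_bottle: White bottle with red cap, 60 mm diameter, 140 mm tall. Leave alone. Origin under its middle.
- paste_tin: Round pale metal tin, 64 mm diameter, 35 mm tall. Leave alone. Origin under its middle.
- finished_unit: Small black filter block, 75 x 110 x 50 mm, 60 mm tall with its screws. Leave alone. Origin under its middle.
- cal_box: Flat dark wooden case, 90 x 130 x 35 mm. Leave alone. Origin under its middle.
Not all that is in view belongs to the job. What is shaped like the gauge but turquoise is not meant. Of the things that look like the stand, the smaller one is meant.

How it is judged (in metres and radians):
On the way:
1. the rod stands on the slug at the bottom of the port, in contact, with the slider's foot on the face around the port (contact force between gauge and slug_c0 above 0.5 N and horizontal distance between gauge and port below 0.006 m and angle between gauge's own z axis and vertical below 0.12 rad and z of slider_foot in the frame of port below 0.002 m), for 0.1 s.
At the end, for the whole second after the job is handed in: The gauge hangs at rest and released in its stand, shoulder on the top plate (within 3 mm), rod through the hole and upright (within 4.5 degrees), and its slider marks the depth of the slug below the port's mouth to within 1.5 mm (horizontal distance between gauge and stand below 0.012 m and z of gauge in the frame of stand between 0.02 and 0.026 m and angle between gauge's own z axis and vertical below 0.08 rad and linear speed of gauge below 0.02 m/s and ((z of slug_c0 in the frame of port between -0.037 and -0.035 m and value of joint slider between 0.0235 and 0.0285 m) or (z of slug_c0 in the frame of port between -0.039 and -0.037 m and value of joint slider between 0.0255 and 0.0305 m) or (z of slug_c0 in the frame of port between -0.041 and -0.039 m and value of joint slider between 0.0275 and 0.0325 m) or (z of slug_c0 in the frame of port between -0.043 and -0.041 m and value of joint slider between 0.0295 and 0.0345 m) or (z of slug_c0 in the frame of port between -0.045 and -0.043 m and value of joint slider between 0.0315 and 0.0365 m) or (z of slug_c0 in the frame of port between -0.047 and -0.045 m and value of joint slider between 0.0335 and 0.0385 m) or (z of slug_c0 in the frame of port between -0.049 and -0.047 m and value of joint slider between 0.0355 and 0.0405 m) or (z of slug_c0 in the frame of port between -0.051 and -0.049 m and value of joint slider between 0.0375 and 0.0425 m) or (z of slug_c0 in the frame of port between -0.053 and -0.051 m and value of joint slider between 0.0395 and 0.0445 m) or (z of slug_c0 in the frame of port between -0.055 and -0.053 m and value of joint slider between 0.0415 and 0.0465 m) or (z of slug_c0 in the frame of port between -0.057 and -0.055 m and value of joint slider between 0.0435 and 0.0485 m))); the robot touches nothing.
It fails at once if the slug is pressed with more than 25 N (contact force between gauge and slug_c0 above 25 N).
It fails at once if the gauge is rammed against the filter unit with more than 25 N (contact force between gauge and filter_unit above 25 N).
It fails at once if one of the other things on the bench or the spare screw is shifted by more than 20 mm (distance of any of spare_screw, parts_tray, nut_driver, small_wrench, solvent_bottle, paste_tin, finished_unit, cal_box from where it was at the start of the episode above 0.02 m).
It also fails if it takes over 64 s, if anything falls off the work surface, if the arm or the gripper's body presses on something with over 40 N, if the wrist force passes 120 N, or if a joint passes its speed limit or range.

## Working session

There is one attempt and no reset: what is moved stays moved. The work goes in short steps, Python scripts to look and compute and a shell command to move; the robot and the scene stay as the last step left them, time stands still between calls to the robot, and variables do not carry over. Pictures are saved under pics/ and viewed, at most 10 in all, crops included, and the job is handed in when it is done.

```bash
mkdir -p pics; ls; cat > h.py <<'E'
import numpy as np, cv2, pickle
from bench import arm
def snap(n, tag):
    d=arm.get_image(n); pickle.dump(d,open(f'pics/{tag}.pkl','wb'))
    cv2.imwrite(f'pics/{tag}.png',cv2.cvtColor(np.asarray(d['image']),cv2.COLOR_RGB2BGR)); return d
def load(tag): return pickle.load(open(f'pics/{tag}.pkl','rb'))
def ray(d,u,v):
    r=np.asarray(d['rotation'],float)
    if r.shape!=(3,3):
        from scipy.spatial.transform import Rotation as R; r=R.from_quat(r).as_matrix()
    k=r@np.array([(u-d['cx'])/d['fx'],(v-d['cy'])/d['fy'],1.]); return np.asarray(d['xyz'],float),k/np.linalg.norm(k)
def plane(d,u,v,z):
    o,k=ray(d,u,v); return o+k*(z-o[2])/k[2]
def tri(*obs):
    A=np.zeros((3,3));b=np.zeros(3);L=[ray(*o) for o in obs]
    for o,k in L:
        P=np.eye(3)-np.outer(k,k);A+=P;b+=P@o
    x=np.linalg.solve(A,b); return x,[float(np.linalg.norm((np.eye(3)-np.outer(k,k))@(x-o))) for o,k in L]
def proj(d,p):
    from scipy.spatial.transform import Rotation as R
    r=np.asarray(d['rotation'],float); r=r if r.shape==(3,3) else R.from_quat(r).as_matrix()
    c=r.T@(np.asarray(p,float)-np.asarray(d['xyz'])); return c[0]/c[2]*d['fx']+d['cx'],c[1]/c[2]*d['fy']+d['cy']
E
python3 - <<'E'
from h import *
for n in ('scene','side','wrist'):
    d=snap(n,n+'0'); print(n,d['fx'],d['cx'],d['cy'],d['xyz'],d['rotation'])
a=cv2.imread('pics/scene0.png');b=cv2.imread('pics/side0.png')
cv2.imwrite('pics/both0.png',cv2.resize(np.vstack([a,b]),None,fx=.78,fy=.78))
print(arm.read_state())
E
```

```text
pics
scene 354.98366939245483 257.82810802524085 191.88157610047978 [1072.85650927  894.5500588   937.25529433] [ 0.25017925  0.86086473 -0.42404787 -0.12847434]
side 361.52396401174775 259.69528366863324 191.03867558140735 [ 310.26669806 -677.4186689   934.84740546] [ 0.92670357 -0.14127235  0.04241077 -0.34563558]
wrist 312.6134745947506 252.73112667782024 192.67414569418986 [210.19364537 591.59790764 372.36941914] [-0.61593455  0.77513925  0.10930113 -0.08852711]
{'clock': 0.15, 'joints': array([ 1.60260486e+00,  3.85380850e-01,  6.94797570e-03, -3.17067698e-04,
       -1.19398585e+00, -2.58592574e-01]), 'joint_vel': array([ 0.00242746, -0.00038964,  0.00330997,  0.00170816, -0.00044585,
        0.00071683]), 'joint_efforts': array([ 1.15071045e-03, -3.92679191e+01,  1.88581806e+01,  4.18854564e+00,
       -3.39103950e-03,  1.62638649e-06]), 'position': array([140.42655038, 608.56751341, 222.58072908]), 'ee_rot': array([ 9.93571057e-01, -1.13207220e-01, -2.84402839e-05,  8.23985680e-04]), 'contact_force': array([-0.50274939,  0.44500014,  0.39313078]), 'wrist_torque': array([-0.02850318, -0.02565428,  0.01474167]), 'grasp_force': 0.0, 'gripper_width': 85.41615509858731}
```

View pics/scene0.png

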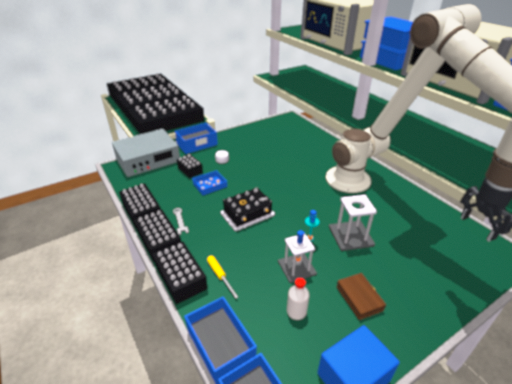

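View pics/side0.png

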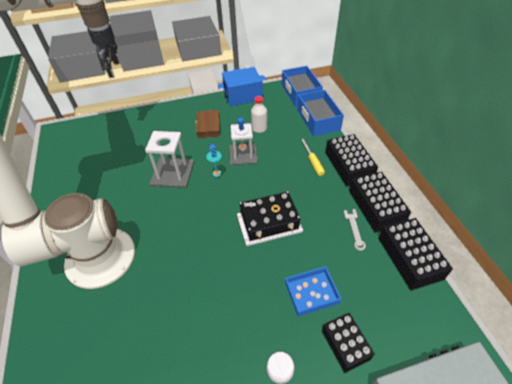

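The scene view shows the blue grip at about (301,238) in the small stand and the turquoise decoy at (312,216). The filter unit is at (247,207). In the side view the grip is at (241,124), the decoy at (213,152), and the unit at (270,215) with a brass ring near (276,209).

```bash
python3 - <<'E'
from h import *
S,D=load('scene0'),load('side0')
def blobs(d,lo,hi,box):
    h=cv2.cvtColor(np.asarray(d['image']),cv2.COLOR_RGB2HSV); m=cv2.inRange(h,lo,hi)
    x0,y0,x1,y1=box; mm=np.zeros_like(m); mm[y0:y1,x0:x1]=m[y0:y1,x0:x1]
    n,_,st,c=cv2.connectedComponentsWithStats(mm)
    return [(st[i].tolist(),c[i].round(1).tolist()) for i in range(1,n) if st[i][4]>5]
print('grip S',blobs(S,(105,120,60),(125,255,255),(285,225,320,260)))
print('grip D',blobs(D,(105,120,60),(125,255,255),(225,110,256,135)))
print('brass S',blobs(S,(10,80,90),(30,255,255),(220,185,275,225)))
print('brass D',blobs(D,(10,80,90),(30,255,255),(240,190,305,240)))
a=np.asarray(S['image'])[180:284,215:330];b=np.asarray(D['image'])[105:245,205:310]
f=lambda i:cv2.resize(i[:,:,::-1],(395,int(395*i.shape[0]/i.shape[1])),interpolation=cv2.INTER_CUBIC)
a,b=f(a),f(b);H=max(len(a),len(b))
p=lambda i:cv2.copyMakeBorder(i,0,H-len(i),0,0,cv2.BORDER_CONSTANT)
cv2.imwrite('pics/crop0.png',np.hstack([p(a),p(b)])); print(a.shape,b.shape)
E
```

```text
grip S [([298, 231, 7, 12, 54], [300.0, 235.7])]
grip D [([238, 118, 6, 12, 45], [240.4, 122.7])]
brass S [([239, 199, 8, 6, 39], [242.5, 201.8]), ([265, 208, 4, 4, 14], [266.3, 209.5]), ([243, 217, 4, 4, 13], [244.4, 218.6])]
brass D [([271, 204, 10, 9, 67], [275.3, 208.1]), ([289, 226, 5, 4, 13], [291.1, 227.3]), ([257, 234, 4, 4, 12], [258.9, 235.3])]
(357, 395, 3) (526, 395, 3)
```

View pics/crop0.png

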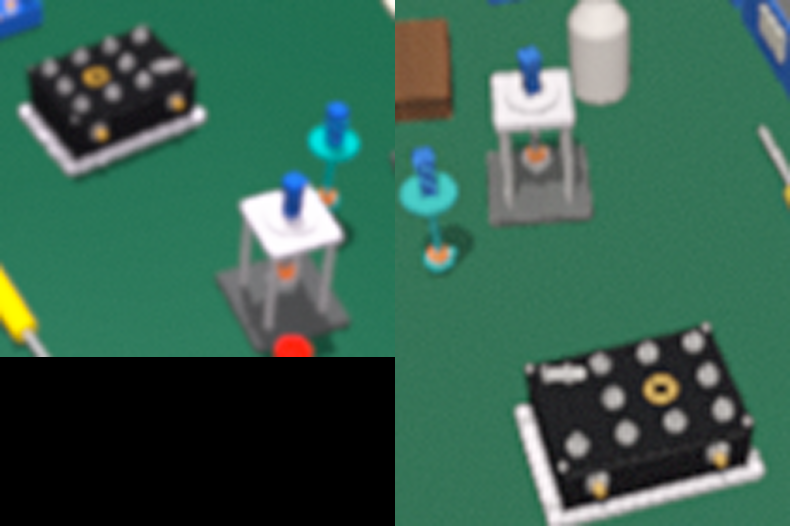

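The crops show the gauge seated upright in the small stand with its slider near the rod's lower end. The port's brass ring lies among the screws, and the bottle stands near the stand on the far side from the unit.

```bash
python3 - <<'E'
from h import *
S,D=load('scene0'),load('side0')
print('grip',tri((S,300.,235.7),(D,240.4,122.7)))
print('port',tri((S,242.5,201.8),(D,275.3,208.1)), plane(S,242.5,201.8,70),plane(D,275.3,208.1,70))
def red(d,box):
    h=cv2.cvtColor(np.asarray(d['image']),cv2.COLOR_RGB2HSV); m=cv2.inRange(h,(0,180,120),(4,255,255))
    x0,y0,x1,y1=box; M=cv2.moments(m[y0:y1,x0:x1],True); return x0+M['m10']/M['m00'],y0+M['m01']/M['m00']
rs,rd=red(S,(285,270,320,295)),red(D,(245,90,275,110)); print('cap',rs,rd,tri((S,*rs),(D,*rd)))
# stand top-plate corners: bright blob
# box of where the decoy grip is
print('decoy',tri((S,313,214.),(D,212.5,149.)))
for d,b in((S,(280,230,320,260)),(D,(225,115,260,145))):
    h=cv2.cvtColor(np.asarray(d['image']),cv2.COLOR_RGB2HSV); m=cv2.inRange(h,(0,0,180),(180,60,255))
    x0,y0,x1,y1=b; mm=np.zeros_like(m);mm[y0:y1,x0:x1]=m[y0:y1,x0:x1]
    n,l,st,c=cv2.connectedComponentsWithStats(mm);i=1+np.argmax(st[1:,4]);print(st[i])
    cn=cv2.convexHull(np.argwhere(l==i)[:,::-1].astype(np.int32)); q=cv2.approxPolyN(cn,4)[0]
    P=np.array([plane(d,*p,118) for p in q]);print(P.round(0)[:,:2].tolist(),P.mean(0))
E
```

```text
grip (array([520.24339726, 291.99088738, 148.58410096]), [0.1446007158833759, 0.14460071588352053])
port (array([537.17904559, -37.37990459,  67.25535206]), [0.24209440874978863, 0.24209440874960722]) [538.63986483 -34.35718709  70.        ] [536.67206035 -39.52500044  70.        ]
cap (299.87951807228916, 282.2168674698795) (258.5, 100.0) (array([623.62227383, 424.18036889, 130.12096024]), [1.2381016101863818, 1.2381016101863813])
decoy (array([402.4085076 , 215.44290331, 127.87319282]), [1.3273164943010696, 1.3273164943010425])
[285 234  29  21 364]
[[567.0, 326.0], [555.0, 246.0], [477.0, 273.0], [495.0, 341.0]] [523.47625703 296.28401864 118.        ]
[231 124  21  16 273]
[[543.0, 243.0], [475.0, 255.0], [495.0, 333.0], [562.0, 311.0]] [518.95440133 285.487826   118.        ]
```

```bash
cat >> h.py <<'E'
from scipy.spatial.transform import Rotation as R
def togo(p,yaw=None):
    """tool-frame shift (m) from measured pose to world TCP p (mm); tool yaw (deg of tool x), tool-down turn rotvec deg"""
    s=arm.read_state(); r=R.from_quat(s['ee_rot'])
    d=r.inv().apply(np.asarray(p,float)-s['position'])/1000
    x=r.as_matrix()[:,0]; y0=np.degrees(np.arctan2(x[1],x[0])); yaw=y0 if yaw is None else yaw
    c,q=np.cos(np.radians(yaw)),np.sin(np.radians(yaw)); T=R.from_matrix([[c,q,0],[q,-c,0],[0,0,-1]])
    print('shift m',d.round(4),'turn deg',np.degrees((r.inv()*T).as_rotvec()).round(2),'yaw now',y0.round(2),'pos',s['position'].round(2),'F',s['contact_force'].round(2),'w',round(s['gripper_width'],1),'t',s['clock'])
E
python3 - <<'E'
from h import *
d=load('wrist0'); print(ray(d,256,192)); print(plane(d,256,192,0))
r=R.from_quat(arm.read_state()['ee_rot']); print('cam in tool',r.inv().apply(np.asarray(d['xyz'])-arm.read_state()['position']), r.inv().apply(ray(d,256,192)[1]))
togo([440,310,300]); togo([440,310,300],-15)
E
```

```text
(array([210.19364537, 591.59790764, 372.36941914]), array([-0.27221216,  0.04973478, -0.96095109]))
[104.71118546 610.8701787    0.        ]
cam in tool [  71.81578535    1.08612605 -149.77776884] [-0.27654814  0.01119697  0.96093483]
shift m [ 0.3591  0.2236 -0.077 ] turn deg [ 0.09 -0.01 -0.  ] yaw now -13.0 pos [140.43 608.57 222.58] F [-0.5   0.45  0.39] w 85.4 t 0.15
shift m [ 0.3591  0.2236 -0.077 ] turn deg [ 0.09 -0.01  2.  ] yaw now -13.0 pos [140.43 608.57 222.58] F [-0.5   0.45  0.39] w 85.4 t 0.15
```

```bash
python3 -m pendant '[[0.02,0.01,-0.02,0,0,0,0.0854],[0.035,0.02,-0.02,0,0,0,0.0854],[0.04,0.022,-0.01,0,0,0,0.0854],[0.04,0.022,-0.01,0,0,0,0.0854],[0.04,0.022,-0.007,0,0,0,0.0854],[0.04,0.022,0,0,0,0,0.0854],[0.04,0.022,0,0,0,0,0.0854],[0.04,0.022,0,0,0,0,0.0854],[0.04,0.022,0,0,0,0,0.0854],[0.035,0.022,0,0,0,0,0.0854],[0.02,0.015,0,0,0,0,0.0854],[0,0,0,0,0,0,0.0854]]'
python3 - <<'E'
from h import *
d=snap('wrist','w1'); print(d['xyz']); togo([470,305,290])
print(proj(d,[520,292,148]))
cv2.imwrite('pics/w1b.png',cv2.resize(cv2.imread('pics/w1.png'),(768,576),interpolation=cv2.INTER_CUBIC))
E
```

```text
clock: 1.35
position: [472.3, 303.6, 289.9]
ee_rot: [0.993, -0.115, -0.0, 0.001]
contact_force: [-0.1, -0.5, -0.5]
gripper_width: 85.5
grasp_force: 0.0
[542.04260676 286.22937728 439.79109053]
shift m [-0.0014  0.0001 -0.0001] turn deg [0.04 0.04 0.  ] yaw now -13.16 pos [471.42 304.74 289.93] F [-0.57 -0.71 -0.48] w 85.3 t 1.4
(np.float64(251.56224891963893), np.float64(127.70630096581202))
```

View pics/w1b.png

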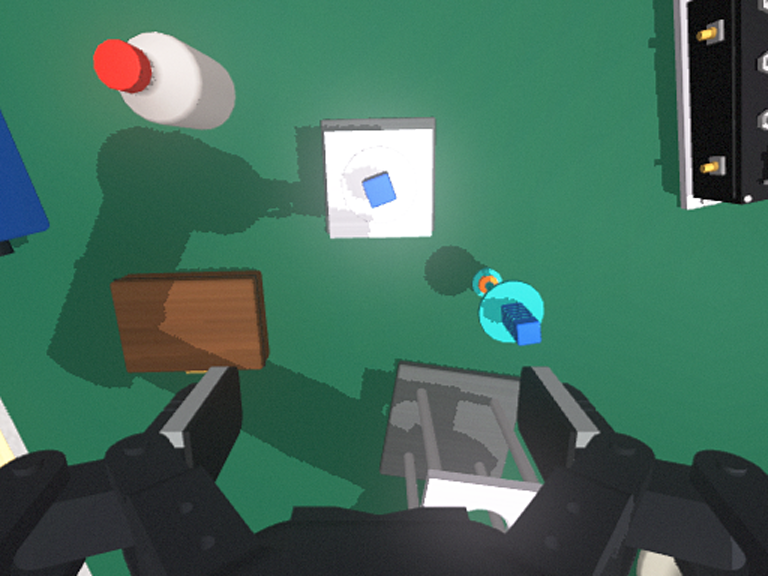

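The wrist view shows the grip's top at 1.5x pixel (379,189), turned about 17° from the image axes, and the stand plate centred at (379,183). The box, bottle and decoy are all clear of it. I'll take a second view for height.

```bash
python3 -m pendant '[[0,0.03,0,0,0,0,0.0854],[0,0.04,0,0,0,0,0.0854],[0,0.03,0,0,0,0,0.0854],[0,0.0,0,0,0,0,0.0854],[0,0,0,0,0,0,0.0854]]'
python3 - <<'E'
from h import *
A=load('w1'); B=snap('wrist','w2'); print(B['xyz'])
def meas(d):
    u,v=map(int,proj(d,[520,292,148])); im=np.asarray(d['image']); h=cv2.cvtColor(im,cv2.COLOR_RGB2HSV)
    m=cv2.inRange(h,(100,110,60),(125,255,255)); mm=np.zeros_like(m); mm[v-25:v+25,u-25:u+25]=m[v-25:v+25,u-25:u+25]
    # top face = brightest blue
    V=h[:,:,2][mm>0]; t,_=cv2.threshold(V.reshape(-1,1),0,255,cv2.THRESH_OTSU); print('otsu',t,np.percentile(V,[5,25,50,75,95]))
    top=((mm>0)&(h[:,:,2]>t)).astype(np.uint8)
    n,l,st,c=cv2.connectedComponentsWithStats(top);i=1+np.argmax(st[1:,4])
    cn=max(cv2.findContours((l==i).astype(np.uint8),cv2.RETR_EXTERNAL,cv2.CHAIN_APPROX_NONE)[0],key=cv2.contourArea)
    rc=cv2.minAreaRect(cn); M=cv2.minAreaRect(cv2.findContours((mm>0).astype(np.uint8),cv2.RETR_EXTERNAL,cv2.CHAIN_APPROX_NONE)[0][0])
    b=cv2.boxPoints(rc); P=np.array([plane(d,*p,168) for p in b])[:,:2]; e=P[1]-P[0]; f=P[2]-P[1]
    print('top',rc,c[i],'sides mm',np.linalg.norm(e),np.linalg.norm(f),'edge deg',np.degrees(np.arctan2(e[1],e[0]))%90, 'all',M)
    return c[i]
a=meas(A);b=meas(B); print('top',tri((A,*a),(B,*b)),plane(A,*a,168),plane(B,*b,168))
def plate(d):
    u,v=map(int,proj(d,[520,292,118])); h=cv2.cvtColor(np.asarray(d['image']),cv2.COLOR_RGB2HSV)
    m=cv2.inRange(h,(0,0,185),(180,60,255)); mm=np.zeros_like(m); mm[v-50:v+50,u-50:u+50]=m[v-50:v+50,u-50:u+50]
    rc=cv2.minAreaRect(cv2.convexHull(np.argwhere(mm>0)[:,::-1].astype(np.int32)))
    P=np.array([plane(d,*p,118) for p in cv2.boxPoints(rc)])[:,:2];e=P[1]-P[0]
    print('plate',rc,np.linalg.norm(P[1]-P[0]),np.linalg.norm(P[2]-P[1]),np.degrees(np.arctan2(e[1],e[0]))%90,P.mean(0)); return rc[0]
pa,pb=plate(A),plate(B); print(tri((A,*pa),(B,*pb)))
w=lambda t,p:cv2.resize(cv2.imread(f'pics/{t}.png')[int(p[1])-45:int(p[1])+45,int(p[0])-45:int(p[0])+45],(400,400))
cv2.imwrite('pics/gr.png',np.hstack([w('w1',a),w('w2',b)]))
E
```

```text
clock: 1.9
position: [447.9, 209.0, 290.8]
ee_rot: [0.994, -0.113, 0.0, -0.001]
contact_force: [1.1, -0.1, -0.1]
gripper_width: 85.6
grasp_force: 0.0
[517.56246683 191.7632046  440.78219281]
otsu 235.0 [241.2 252.  253.  253.  254. ]
top ((252.73289489746094, 126.78767395019531), (17.90729522705078, 17.205049514770508), 69.44395446777344) [252.74516129 126.73225806] sides mm 14.537564259502306 14.990930734695862 edge deg 6.761496472300124 all ((252.54110717773438, 126.60960388183594), (18.375459671020508, 17.673215866088867), 69.44395446777344)
otsu 184.0 [171.55 205.   208.   210.   214.  ]
top ((139.60345458984375, 123.75862884521484), (18.198143005371094, 16.89827537536621), 68.19859313964844) [139.61513158 123.64802632] sides mm 14.77411417199782 14.731233921412375 edge deg 7.488188919221457 all ((140.07533264160156, 123.96575164794922), (19.365978240966797, 17.379722595214844), 65.55604553222656)
top (array([522.07017155, 290.43025267, 166.79736211]), [0.08829023022011286, 0.08829023022005851]) [522.0728791  290.43405528 168.        ] [522.13507181 289.97258586 168.        ]
plate ((252.0, 122.0), (72.0, 72.0), 90.0) 70.2165256808225 70.88775106838682 76.7223379876189 [522.03313045 291.11316818]
plate ((155.7424774169922, 119.54658508300781), (71.83963775634766, 73.46814727783203), 87.87889862060547) 71.96449380520404 70.38729295676998 79.00566036037004 [522.11879988 291.18745059]
(array([523.14242305, 290.85740266, 117.97973742]), [0.027337392925048797, 0.02733739292476411])
```

The measurements agree with the text:
- **Grip:** top at (522, 290, 167), matching 168. Its measured sides are about 15 mm, and its edge yaw is about 7°.
- **Plate:** at height 118, side 70–71.

Next I'll measure the port from the same relative pose and yaw, so that calibration bias cancels.

```bash
python3 -m pendant '[[0.013,0.031,0,0,0,0,0.0854],[0.013,0.031,0,0,0,0,0.0854],[0.013,0.031,0.01,0,0,0,0.0854],[0.013,0.031,0.02,0,0,0,0.0854],[0.013,0.031,0.025,0,0,0,0.0854],[0.013,0.031,0.025,0,0,0,0.0854],[0.013,0.031,0.018,0,0,0,0.0854],[0,0,0,0,0,0,0.0854],[0,0,0,0,0,0,0.0854]]'
python3 - <<'E'
from h import *
d=snap('wrist','w3'); print(d['xyz']); togo([487,-24,192])
print(proj(d,[537,-37,70]))
cv2.imwrite('pics/w3b.png',cv2.resize(cv2.imread('pics/w3.png'),(768,576),interpolation=cv2.INTER_CUBIC))
E
python3 -m pendant '[[0,0.03,0,0,0,0,0.0854],[0,0.04,0,0,0,0,0.0854],[0,0.03,0,0,0,0,0.0854],[0,0.0,0,0,0,0,0.0854],[0,0,0,0,0,0,0.0854]]'
python3 - <<'E'
from h import *
d=snap('wrist','w4')
A,B=load('w3'),d
def port(d):
    u,v=map(int,proj(d,[537,-37,70])); h=cv2.cvtColor(np.asarray(d['image']),cv2.COLOR_RGB2HSV)
    m=cv2.inRange(h,(12,80,90),(30,255,255)); n,l,st,c=cv2.connectedComponentsWithStats(m)
    i=min([i for i in range(1,n) if st[i][4]>60],key=lambda i:np.hypot(*(c[i]-[u,v])))
    cn=max(cv2.findContours((l==i).astype(np.uint8),cv2.RETR_EXTERNAL,cv2.CHAIN_APPROX_NONE)[0],key=cv2.contourArea)
    e=cv2.fitEllipse(cn); print(u,v,st[i],c[i],e); return e[0]
a,b=port(A),port(B); print(tri((A,*a),(B,*b)),plane(A,*a,70),plane(B,*b,70)); print(arm.read_state()['position'])
E
```

```text
clock: 2.85
position: [488.8, -23.1, 191.7]
ee_rot: [0.994, -0.113, -0.001, 0.0]
contact_force: [1.1, 0.2, 0.0]
gripper_width: 85.6
grasp_force: 0.0
[558.72748676 -40.20325115 341.56993495]
shift m [-0.0017  0.0019  0.0005] turn deg [-0.   -0.02  0.  ] yaw now -12.94 pos [489.08 -22.52 192.45] F [-0.3   0.04  0.19] w 85.6 t 2.9
(np.float64(254.37033798139225), np.float64(128.31722746185642))
clock: 3.4
position: [466.6, -120.1, 193.2]
ee_rot: [0.994, -0.113, 0.001, -0.0]
contact_force: [0.0, 1.1, 0.1]
gripper_width: 85.6
grasp_force: 0.0
254 128 [241 112  29  30 590] [254.90677966 126.06101695] ((254.95452880859375, 126.4959945678711), (28.467851638793945, 29.21795082092285), 5.013509273529053)
138 128 [125 113  29  29 451] [139.37250554 126.72727273] ((139.21469116210938, 126.81748962402344), (26.793439865112305, 29.656909942626953), 139.58834838867188)
(array([538.4416522 , -37.84333635,  69.96973934]), [0.07168108765086777, 0.07168108765078211]) [538.37396382 -37.82707384  70.        ] [538.51088245 -37.87276468  70.        ]
[ 466.59955098 -119.74612661  193.08276965]
```

View pics/w3b.png

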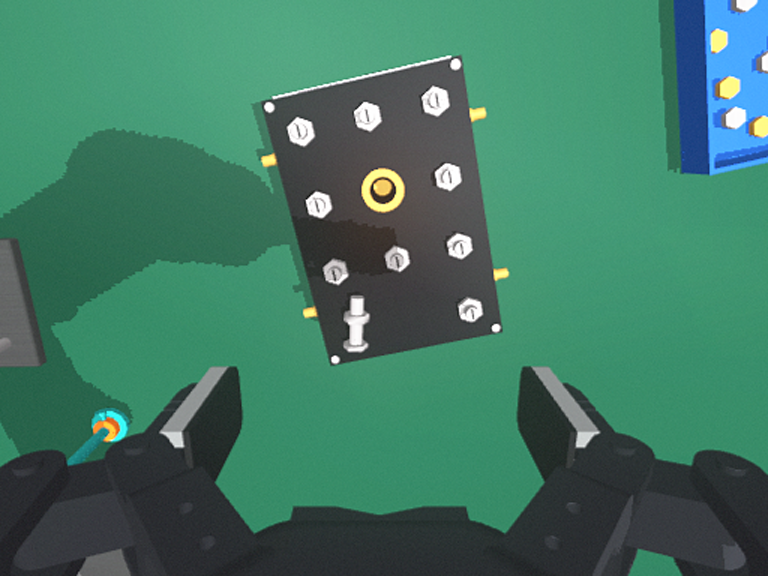

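The wrist view shows the unit with the brass-ringed port at 1.5x pixel (382,189), the spare screw at (356,325), and the nearest screws clear of the port. The two views put the port at (538.4, −37.8, 70.0), and 70 is the expected height. Now I'll go back to the gauge.

```bash
python3 -m pendant '[[0,-0.02,-0.03,0,0,0,0.0854],[-0.003,-0.036,-0.03,0,0,0,0.0854],[-0.004,-0.042,0,0,0,0,0.0854],[-0.004,-0.044,0,0,0,0,0.0854],[-0.004,-0.044,0,0,0,0,0.0854],[-0.004,-0.044,0,0,0,0,0.0854],[-0.004,-0.044,0,0,0,0,0.0854],[-0.004,-0.044,0,0,0,0,0.0854],[-0.004,-0.04,0,0,0,0,0.0854],[-0.004,-0.032,0,0,0,0,0.0854],[-0.003,-0.022,0,0,0,0,0.0854],[0,0,0,0,0,0,0.0854]]'
python3 -m pendant '[[0,0,0,0,0,-5,0.0854],[0,0,0,0,0,-5,0.0854],[0,0,0,0,0,-5,0.0854],[0,0,0,0,0,-5,0.0854],[0,0,0,0,0,0,0.0854],[0,0,0,0,0,0,0.0854]]'
python3 -c "
from h import *
togo([522.1,290.3,154],7)"
```

```text
clock: 4.65
position: [520.7, 293.6, 251.8]
ee_rot: [0.994, -0.11, 0.0, -0.0]
contact_force: [0.1, -0.3, -0.0]
gripper_width: 85.5
grasp_force: 0.0
clock: 5.25
position: [521.0, 289.5, 252.7]
ee_rot: [0.998, 0.061, 0.0, -0.0]
contact_force: [0.4, 0.0, -0.4]
gripper_width: 85.5
grasp_force: 0.0
shift m [ 0.0012 -0.0007  0.0987] turn deg [-0.01 -0.01 -0.05] yaw now 6.95 pos [520.97 289.48 252.67] F [ 0.4   0.03 -0.37] w 85.5 t 5.25
```

Well aligned. I'll descend and then close.

```bash
python3 -m pendant '[[0.001,-0.001,0.02,0,0,0,0.0854],[0,0,0.025,0,0,0,0.0854],[0,0,0.025,0,0,0,0.0854],[0,0,0.018,0,0,0,0.0854],[0,0,0.01,0,0,0,0.0854],[0,0,0,0,0,0,0.0854],[0,0,0,0,0,0,0.0854]]'
python3 -c "
from h import *
togo([522.1,290.3,154],7)"
```

```text
clock: 5.95
position: [522.7, 290.6, 155.3]
ee_rot: [0.998, 0.061, 0.001, -0.0]
contact_force: [0.2, 0.6, 1.2]
gripper_width: 85.3
grasp_force: 0.0
shift m [-0.0007  0.0003  0.0013] turn deg [-0.02 -0.08  0.  ] yaw now 7.0 pos [522.72 290.65 155.26] F [0.16 0.57 1.2 ] w 85.3 t 5.95
```

```bash
python3 -m pendant '[[0,0,0,0,0,0,0.05],[0,0,0,0,0,0,0.03],[0,0,0,0,0,0,0.02],[0,0,0,0,0,0,0.010],[0,0,0,0,0,0,0.008],[0,0,0,0,0,0,0.008],[0,0,0,0,0,0,0.008],[0,0,0,0,0,0,0.008]]'
python3 -c "
from h import *
togo([522.1,290.3,154],7); snap('wrist','w5')"
```

```text
clock: 6.75
position: [522.4, 290.6, 154.8]
ee_rot: [0.998, 0.061, 0.0, -0.0]
contact_force: [-0.7, 0.9, 2.1]
gripper_width: 13.5
grasp_force: 58.7
shift m [-0.0004  0.0003  0.0008] turn deg [-0.03 -0.05  0.02] yaw now 7.02 pos [522.44 290.61 154.83] F [-0.7   0.86  2.09] w 13.5 t 6.75
```

```bash
python3 -m pendant '[[0,0,-0.005,0,0,0,0.008],[0,0,-0.01,0,0,0,0.008],[0,0,-0.015,0,0,0,0.008],[0,0,-0.015,0,0,0,0.008],[0,0,-0.015,0,0,0,0.008],[0,0,-0.015,0,0,0,0.008],[0,0,-0.015,0,0,0,0.008],[0,0,-0.015,0,0,0,0.008],[0,0,-0.015,0,0,0,0.008],[0,0,-0.01,0,0,0,0.008],[0,0,0,0,0,0,0.008],[0,0,0,0,0,0,0.008]]'
python3 - <<'E'
from h import *
togo([538.7,-37.5,285])
a=snap('scene','s6');b=snap('side','d6')
f=lambda t,p:cv2.resize(cv2.imread(f'pics/{t}.png')[int(p[1])-55:int(p[1])+65,int(p[0])-50:int(p[0])+50],(400,480),interpolation=cv2.INTER_CUBIC)
p=[522,290,200];print(proj(a,p),proj(b,p))
cv2.imwrite('pics/c6.png',np.hstack([f('s6',proj(a,p)),f('d6',proj(b,p))]))
E
```

```text
clock: 8.0
position: [521.8, 290.1, 283.9]
ee_rot: [0.998, 0.061, -0.001, 0.0]
contact_force: [0.6, 0.2, -2.1]
gripper_width: 13.1
grasp_force: 58.6
shift m [-0.0231  0.3272 -0.001 ] turn deg [0.01 0.06 0.  ] yaw now 6.99 pos [521.83 290.08 283.9 ] F [ 0.59  0.23 -2.14] w 13.1 t 8.0
(np.float64(300.4609640456754), np.float64(223.48318500281528)) (np.float64(240.10309823041692), np.float64(110.63692421145932))
```

View pics/c6.png

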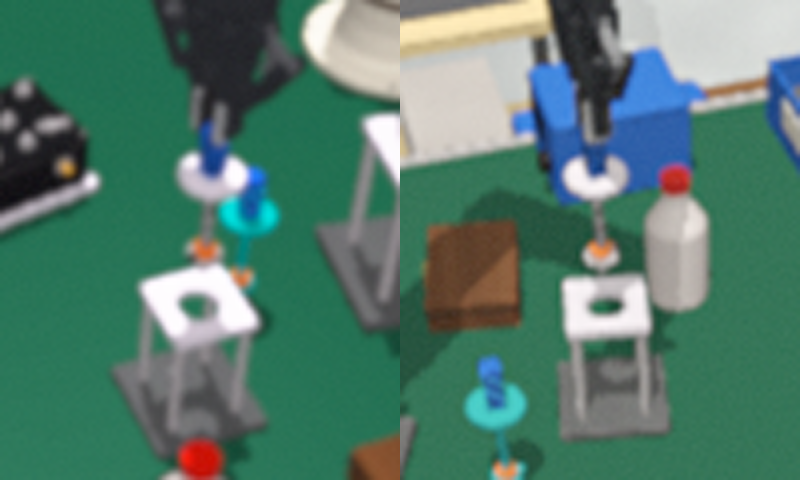

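The gauge hangs upright in the gripper above the now-empty stand hole, with the slider still near the rod's end. Now I'll carry it to the port.

```bash
python3 -m pendant '[[-0.001,0.015,0,0,0,0,0.008],[-0.002,0.03,0,0,0,0,0.008],[-0.003,0.035,0,0,0,0,0.008],[-0.003,0.035,0,0,0,0,0.008],[-0.003,0.036,0,0,0,0,0.008],[-0.003,0.036,0,0,0,0,0.008],[-0.003,0.036,0,0,0,0,0.008],[-0.002,0.035,0,0,0,0,0.008],[-0.002,0.035,0,0,0,0,0.008],[-0.001,0.024,0.01,0,0,0,0.008],[0,0.01,0.01,0,0,0,0.008],[0,0,0.01,0,0,0,0.008]]'
python3 -m pendant '[[0,0,0.015,0,0,0,0.008],[0,0,0.015,0,0,0,0.008],[0,0,0,0,0,0,0.008],[0,0,0,0,0,0,0.008]]'
python3 - <<'E'
from h import *
togo([538.7,-37.5,225])
a=snap('scene','s7');b=snap('side','d7')
S=[]
for d,o in((a,load('scene0')),(b,load('side0'))):
    u,v=proj(d,[538,-38,105]); h=cv2.cvtColor(np.asarray(d['image']),cv2.COLOR_RGB2HSV)
    m=cv2.inRange(h,(3,110,120),(17,255,255)); mm=np.zeros_like(m); x,y=int(u),int(v); mm[y-18:y+18,x-14:x+14]=m[y-18:y+18,x-14:x+14]
    n,l,st,c=cv2.connectedComponentsWithStats(mm); i=1+np.argmax(st[1:,4]); print((u,v),st[i],c[i]); S.append((d,*c[i]))
print('slider',tri(*S))
f=lambda t,d:(lambda p:cv2.resize(cv2.imread(f'pics/{t}.png')[int(p[1])-45:int(p[1])+40,int(p[0])-35:int(p[0])+36],(400,480),interpolation=cv2.INTER_CUBIC))(proj(d,[538,-38,110]))
cv2.imwrite('pics/c7.png',np.hstack([f('s7',a),f('d7',b)]))
E
```

```text
clock: 9.3
position: [538.8, -38.4, 253.3]
ee_rot: [0.998, 0.06, -0.001, 0.0]
contact_force: [-0.2, 0.5, -0.8]
gripper_width: 13.5
grasp_force: 58.7
clock: 9.7
position: [539.3, -36.4, 224.2]
ee_rot: [0.998, 0.062, -0.0, 0.0]
contact_force: [-0.1, -0.5, -0.8]
gripper_width: 13.4
grasp_force: 58.7
shift m [-0.0007  0.001  -0.0008] turn deg [0.03 0.04 0.  ] yaw now 7.08 pos [539.29 -36.43 224.25] F [-0.05 -0.54 -0.78] w 13.4 t 9.7
(np.float64(242.00005512383743), np.float64(194.12425922795734)) [240 192   5   3  14] [242.14285714 192.92857143]
(np.float64(275.72279827379515), np.float64(200.31556915050348)) [273 195   6   5  22] [275.54545455 197.13636364]
slider (array([539.23266245, -33.66003327, 114.18346502]), [0.4471547942029197, 0.44715479420280635])
```

View pics/c7.png

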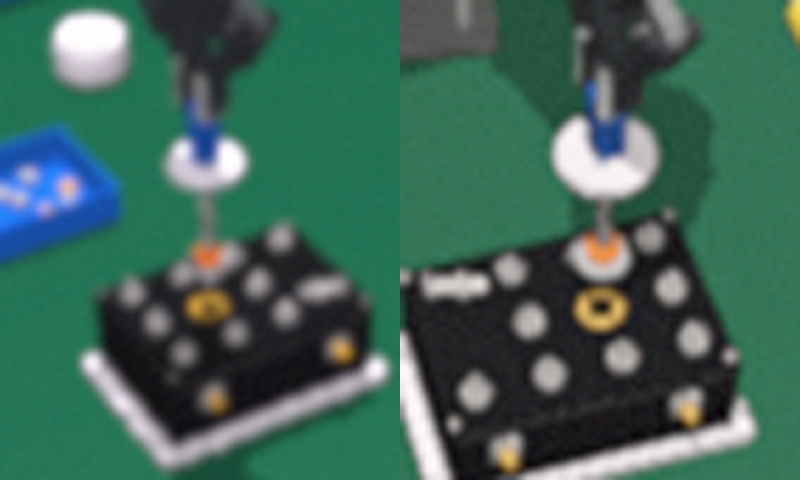

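The gauge is above the port in both views: the scene view has the hub at (242,193) and the ring just below, and the side view has the hub at (275.5,197). I'll average noisy readings and compare the shoulder disc with the port before entering, because the clearance is only 2 mm.

```bash
python3 - <<'E'
from h import *
P=[];I={'scene':[],'side':[]}
for k in range(12):
    n='scene' if k%2 else 'side'; d=arm.get_image(n); I[n].append(np.asarray(d['image']).astype(float)); P.append(arm.read_state()['position']); 
    if k==0: W=None
P=np.array(P);print('mean',P.mean(0).round(2),'sd',P.std(0).round(2))
D={'scene':load('s7'),'side':load('d7')};O=[];Q=[]
for n in D:
    d=D[n]; im=np.mean(I[n],0).astype(np.uint8); big=cv2.resize(im,None,fx=6,fy=6,interpolation=cv2.INTER_CUBIC); h=cv2.cvtColor(big,cv2.COLOR_RGB2HSV)
    def ell(p,lo,hi,r,hull=True):
        u,v=proj(d,p); m=cv2.inRange(h,lo,hi); mk=np.zeros_like(m); cv2.circle(mk,(int(6*u+2.5),int(6*v+2.5)),int(6*r),255,-1); m&=mk
        nn,l,st,c=cv2.connectedComponentsWithStats(m); i=1+np.argmax(st[1:,4])
        hu=cv2.convexHull(np.argwhere(l==i)[:,::-1].astype(np.int32)); e=cv2.fitEllipse(hu); return (np.array(e[0])-2.5)/6,np.array(e[1])/6
    c,s=ell([538.5,-37.5,191],(0,0,150),(180,70,255),13); print(n,'disc',c,s); O.append((d,*c))
    c2,s2=ell([538.4,-37.8,70],(15,90,80),(30,255,255),8); print(n,'ring',c2,s2); Q.append((d,*c2))
print('disc',tri(*O),'ring',tri(*Q))
E
```

```text
mean [539.45 -36.99 224.81] sd [0.2  0.16 0.32]
scene disc [242.03635661 176.14204915] [10.17802556 14.8133812 ]
scene ring [242.49831136 201.67030843] [6.26327451 8.74818802]
side disc [275.77585856 181.0612793 ] [15.29401525 18.67391078]
side ring [275.17828369 208.25148519] [ 8.26735051 10.09684436]
disc (array([536.97821884, -36.94819066, 188.97353421]), [0.23601777815289393, 0.23601777815268038]) ring (array([536.71911164, -37.94140571,  67.34131422]), [0.12720908084665725, 0.12720908084670846])
```

Three independent estimates agree that the gauge is off the port by about (+0.5, +0.9) mm. I'll correct that and lower to just above the mouth.

```bash
cat > chk.py <<'E'
import sys
from bench import arm
s=arm.read_state(); f=s['contact_force']; print('F',f.round(1),'z',s['position'][2].round(2),'t',round(s['clock'],2))
sys.exit(0 if f[2]<float(sys.argv[1]) and abs(f[0])<6 and abs(f[1])<6 else 1)
E
python3 -m pendant '[[-0.0006,0.0008,0,0,0,0,0.008],[0,0,0.005,0,0,0,0.008],[0,0,0.008,0,0,0,0.008],[0,0,0.005,0,0,0,0.008],[0,0,0.002,0,0,0,0.008],[0,0,0,0,0,0,0.008]]' >/dev/null; python3 chk.py 3 &&
python3 -m pendant '[[0,0,0.001,0,0,0,0.008],[0,0,0.001,0,0,0,0.008],[0,0,0.001,0,0,0,0.008]]'>/dev/null && python3 chk.py 3 &&
python3 -m pendant '[[0,0,0.001,0,0,0,0.008],[0,0,0.001,0,0,0,0.008],[0,0,0.001,0,0,0,0.008]]'>/dev/null && python3 chk.py 3 &&
python3 -m pendant '[[0,0,0.001,0,0,0,0.008],[0,0,0.001,0,0,0,0.008],[0,0,0.001,0,0,0,0.008]]'>/dev/null && python3 chk.py 3
```

```text
F [ 0.6 -0.7 -0.9] z 203.78 t 11.0
F [ 0.2  0.5 -1. ] z 201.53 t 11.3
F [-0.5  1.6 -1.6] z 198.37 t 11.6
F [-0.3  0.2 -1.9] z 195.33 t 11.9
```

No contact so far, and the tip is about 6 mm inside the port. I'll continue, stopping on force.

```bash
P="python3 -m pendant"; 
$P '[[0,0,0.001,0,0,0,0.008],[0,0,0.001,0,0,0,0.008]]'>/dev/null && python3 chk.py 6.5 &&
$P '[[0,0,0.001,0,0,0,0.008],[0,0,0.001,0,0,0,0.008]]'>/dev/null && python3 chk.py 6.5 &&
$P '[[0,0,0.001,0,0,0,0.008],[0,0,0.001,0,0,0,0.008]]'>/dev/null && python3 chk.py 6.5 &&
$P '[[0,0,0.001,0,0,0,0.008],[0,0,0.001,0,0,0,0.008]]'>/dev/null && python3 chk.py 6.5 &&
$P '[[0,0,0.001,0,0,0,0.008],[0,0,0.001,0,0,0,0.008]]'>/dev/null && python3 chk.py 6.5 &&
$P '[[0,0,0.001,0,0,0,0.008],[0,0,0.001,0,0,0,0.008]]'>/dev/null && python3 chk.py 6.5 &&
$P '[[0,0,0.001,0,0,0,0.008],[0,0,0.001,0,0,0,0.008]]'>/dev/null && python3 chk.py 6.5
```

```text
F [ 0.4  0.2 -1.2] z 193.34 t 12.1
F [-0.1  0.4 -2.7] z 191.32 t 12.3
F [-0.5 -0.1 -0.5] z 189.34 t 12.5
F [ 0.   0.8 -1.6] z 187.33 t 12.7
F [0.4 0.5 2.2] z 186.02 t 12.9
F [-0.8  0.5  3.2] z 184.2 t 13.1
F [ 0.3 -0.7  3.1] z 181.67 t 13.3
```

The foot touched the face at about 15 mm and the drag reads about 4 N, as expected. From here I'll use fine steps, checking force on every row.

```bash
P="python3 -m pendant"; c(){ python3 chk.py 5.8; }
$P '[[0,0,0.001,0,0,0,0.008],[0,0,0.001,0,0,0,0.008]]'>/dev/null && c &&
$P '[[0,0,0.001,0,0,0,0.008]]'>/dev/null && c &&
$P '[[0,0,0.0005,0,0,0,0.008],[0,0,0.0005,0,0,0,0.008]]'>/dev/null && c &&
$P '[[0,0,0.0005,0,0,0,0.008]]'>/dev/null && c && $P '[[0,0,0.0005,0,0,0,0.008]]'>/dev/null && c &&
$P '[[0,0,0.0005,0,0,0,0.008]]'>/dev/null && c && $P '[[0,0,0.0005,0,0,0,0.008]]'>/dev/null && c &&
$P '[[0,0,0.0005,0,0,0,0.008]]'>/dev/null && c && $P '[[0,0,0.0005,0,0,0,0.008]]'>/dev/null && c &&
$P '[[0,0,0.0005,0,0,0,0.008]]'>/dev/null && c && $P '[[0,0,0.0005,0,0,0,0.008]]'>/dev/null && c &&
$P '[[0,0,0.0005,0,0,0,0.008]]'>/dev/null && c && $P '[[0,0,0.0005,0,0,0,0.008]]'>/dev/null && c &&
$P '[[0,0,0.0005,0,0,0,0.008]]'>/dev/null && c && $P '[[0,0,0.0005,0,0,0,0.008]]'>/dev/null && c &&
$P '[[0,0,0.0005,0,0,0,0.008]]'>/dev/null && c && $P '[[0,0,0.0005,0,0,0,0.008]]'>/dev/null && c &&
$P '[[0,0,0.0005,0,0,0,0.008]]'>/dev/null && c && $P '[[0,0,0.0005,0,0,0,0.008]]'>/dev/null && c &&
$P '[[0,0,0.0005,0,0,0,0.008]]'>/dev/null && c && $P '[[0,0,0.0005,0,0,0,0.008]]'>/dev/null && c
```

```text
F [0.3 0.4 1.9] z 179.4 t 13.5
F [0.6 1.2 2.7] z 178.35 t 13.6
F [-0.2  0.6  2.8] z 177.35 t 13.8
F [0.6 0.8 2.9] z 176.9 t 13.9
F [ 0.2 -0.   2.1] z 176.39 t 14.0
F [-0.3 -0.   2.8] z 175.89 t 14.1
F [-0.   0.9  2. ] z 175.37 t 14.2
F [-0.5 -0.1  2.7] z 174.9 t 14.3
F [0.3 0.7 3.2] z 174.37 t 14.4
F [-0.3  0.1  2.3] z 173.88 t 14.5
F [1.4 1.  2.7] z 173.36 t 14.6
F [0.1 1.1 2.3] z 172.87 t 14.7
F [-0.1 -0.3  2.3] z 172.37 t 14.8
F [0.  1.3 2.7] z 171.88 t 14.9
F [-0.5  0.3  2. ] z 171.37 t 15.0
F [0.5 0.3 1.9] z 170.86 t 15.1
F [-1.2  0.4  2.7] z 170.36 t 15.2
F [-0.4  0.7  2.7] z 169.88 t 15.3
F [-0.4  0.6  5.4] z 169.62 t 15.4
F [-1.6  0.9  6.6] z 169.48 t 15.5
```

```bash
P="python3 -m pendant"; $P '[[0,0,0,0,0,0,0.008],[0,0,0,0,0,0,0.008]]'>/dev/null; python3 chk.py 9 && $P '[[0,0,0.0004,0,0,0,0.008]]'>/dev/null && python3 chk.py 9;  $P '[[0,0,0,0,0,0,0.008],[0,0,0,0,0,0,0.008],[0,0,0,0,0,0,0.008]]'>/dev/null; python3 chk.py 9
python3 - <<'E'
from h import *
for n,t in(('scene','s8'),('side','d8')): snap(n,t)
f=lambda t,d:(lambda p:cv2.resize(cv2.imread(f'pics/{t}.png')[int(p[1])-45:int(p[1])+40,int(p[0])-35:int(p[0])+36],(400,480),interpolation=cv2.INTER_CUBIC))(proj(d,[538,-38,90]))
cv2.imwrite('pics/c8.png',np.hstack([f('s8',load('s8')),f('d8',load('d8'))]))
E
```

```text
F [-1.  -0.4  4.9] z 169.48 t 15.7
F [-0.6  1.   7.8] z 169.43 t 15.8
F [-0.8  0.4  5.8] z 169.46 t 16.1
```

View pics/c8.png

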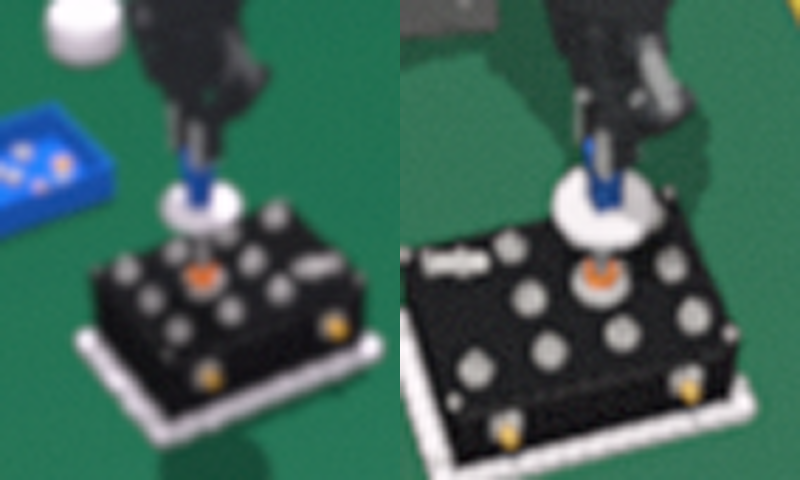

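Both views show the slider foot flat on the unit's face over the port with the rod down. The force stays at about 3 N above drag, so the rod is resting on the slug at about 32 mm. Drawing it out.

```bash
P="python3 -m pendant"; $P '[[0,0,-0.001,0,0,0,0.008],[0,0,-0.002,0,0,0,0.008],[0,0,-0.004,0,0,0,0.008],[0,0,-0.006,0,0,0,0.008],[0,0,-0.01,0,0,0,0.008],[0,0,-0.015,0,0,0,0.008],[0,0,-0.02,0,0,0,0.008],[0,0,-0.02,0,0,0,0.008],[0,0,-0.02,0,0,0,0.008],[0,0,-0.012,0,0,0,0.008],[0,0,-0.006,0,0,0,0.008],[0,0,0,0,0,0,0.008]]'
$P '[[0.001,-0.016,0,0,0,0,0.008],[0.002,-0.03,0,0,0,0,0.008],[0.003,-0.035,0,0,0,0,0.008],[0.003,-0.035,0,0,0,0,0.008],[0.003,-0.036,0,0,0,0,0.008],[0.003,-0.036,0,0,0,0,0.008],[0.003,-0.036,0,0,0,0,0.008],[0.003,-0.035,0,0,0,0,0.008],[0.002,-0.035,0,0,0,0,0.008],[0.0013,-0.0243,0,0,0,0,0.008],[0,-0.01,0,0,0,0,0.008],[0,0,0,0,0,0,0.008]]'
python3 - <<'E'
from h import *
a=snap('scene','s9');b=snap('side','d9'); P=[]
for k in range(6): arm.get_image('side'); P.append(arm.read_state()['position'])
print(np.mean(P,0),np.std(P,0)); togo([522.5,291,285])
f=lambda t,d:(lambda p:cv2.resize(cv2.imread(f'pics/{t}.png')[int(p[1])-55:int(p[1])+45,int(p[0])-40:int(p[0])+43],(400,480),interpolation=cv2.INTER_CUBIC))(proj(d,[522,290,170]))
cv2.imwrite('pics/c9.png',np.hstack([f('s9',a),f('d9',b)]))
E
```

```text
clock: 17.4
position: [538.9, -37.9, 285.1]
ee_rot: [0.998, 0.061, 0.001, -0.0]
contact_force: [-0.1, -0.1, -2.3]
gripper_width: 13.3
grasp_force: 58.7
clock: 18.6
position: [522.2, 291.6, 282.9]
ee_rot: [0.998, 0.062, -0.001, 0.001]
contact_force: [0.1, 0.2, -1.8]
gripper_width: 13.8
grasp_force: 58.8
[522.95234913 289.77429831 284.60684816] [0.08579102 0.14909548 0.20439359]
shift m [-0.0004 -0.001  -0.0002] turn deg [-0.01 -0.01  0.  ] yaw now 6.94 pos [523.   290.05 284.78] F [-0.1   0.13 -2.29] w 13.5 t 19.0
```

View pics/c9.png

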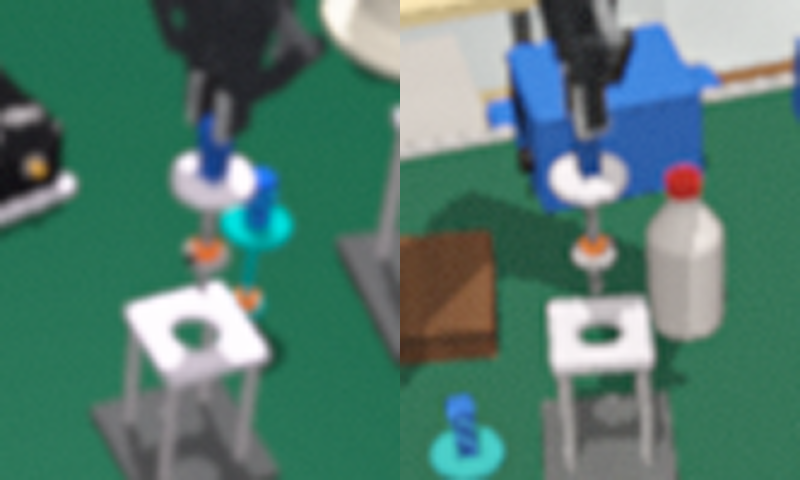

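The slider now sits well up the rod, at about 32 mm, and the gauge is over the hole. I'll lower it with force checks.

```bash
P="python3 -m pendant"; c(){ python3 chk.py 1.5; }
$P '[[0,-0.0008,0.005,0,0,0,0.008],[0,0,0.012,0,0,0,0.008],[0,0,0.015,0,0,0,0.008],[0,0,0.012,0,0,0,0.008],[0,0,0.006,0,0,0,0.008],[0,0,0.003,0,0,0,0.008],[0,0,0.003,0,0,0,0.008]]'>/dev/null && c &&
$P '[[0,0,0.003,0,0,0,0.008],[0,0,0.003,0,0,0,0.008]]'>/dev/null && c && $P '[[0,0,0.003,0,0,0,0.008]]'>/dev/null && c &&
$P '[[0,0,0.002,0,0,0,0.008]]'>/dev/null && c && $P '[[0,0,0.002,0,0,0,0.008]]'>/dev/null && c && $P '[[0,0,0.002,0,0,0,0.008]]'>/dev/null && c &&
$P '[[0,0,0.003,0,0,0,0.008],[0,0,0.003,0,0,0,0.008]]'>/dev/null && c && $P '[[0,0,0.005,0,0,0,0.008],[0,0,0.005,0,0,0,0.008]]'>/dev/null && c && 
$P '[[0,0,0.006,0,0,0,0.008],[0,0,0.008,0,0,0,0.008],[0,0,0.008,0,0,0,0.008],[0,0,0.007,0,0,0,0.008],[0,0,0.005,0,0,0,0.008],[0,0,0.003,0,0,0,0.008],[0,0,0.001,0,0,0,0.008]]'>/dev/null && c
```

```text
F [-0.8 -0.3 -1.2] z 228.55 t 19.7
F [ 0.3 -0.6 -2.6] z 222.79 t 19.9
F [-0.1 -0.2 -1.8] z 219.63 t 20.0
F [-0.2 -0.1 -2.1] z 217.33 t 20.1
F [-0.8 -0.5 -1.5] z 215.43 t 20.2
F [-0.4 -1.  -1.5] z 213.45 t 20.3
F [ 0.2  0.6 -2. ] z 207.33 t 20.5
F [-0.7 -0.1 -0.6] z 197.05 t 20.7
F [-1.   0.2 -1.6] z 159.13 t 21.4
```

The slider passed cleanly through the hole. Seating gently.

```bash
P="python3 -m pendant"; c(){ python3 chk.py 1.5; }
$P '[[0,0,0.001,0,0,0,0.008],[0,0,0.001,0,0,0,0.008],[0,0,0.001,0,0,0,0.008]]'>/dev/null && c &&
$P '[[0,0,0.0005,0,0,0,0.008]]'>/dev/null && c && $P '[[0,0,0.0005,0,0,0,0.008]]'>/dev/null && c && $P '[[0,0,0.0005,0,0,0,0.008]]'>/dev/null && c && $P '[[0,0,0.0005,0,0,0,0.008]]'>/dev/null && c && $P '[[0,0,0.0005,0,0,0,0.008]]'>/dev/null && c && $P '[[0,0,0.0005,0,0,0,0.008]]'>/dev/null && c
```

```text
F [-0.6  0.4 -1. ] z 156.74 t 21.7
F [-0.1 -0.  -1.5] z 156.07 t 21.8
F [ 0.5 -0.1 -1.2] z 155.57 t 21.9
F [ 0.4 -0.5 -2.2] z 155.07 t 22.0
F [-0.6  0.1  1. ] z 154.89 t 22.1
F [-1.3  0.6  2.9] z 154.81 t 22.2
```

Seated: contact came at TCP z of about 154.9, the same as at the pick. I'll release, rise and look.

```bash
P="python3 -m pendant"; $P '[[0,0,0,0,0,0,0.02],[0,0,0,0,0,0,0.03],[0,0,0,0,0,0,0.05],[0,0,0,0,0,0,0.0854],[0,0,0,0,0,0,0.0854],[0,0,0,0,0,0,0.0854],[0,0,0,0,0,0,0.0854],[0,0,0,0,0,0,0.0854]]'
$P '[[0,0,-0.005,0,0,0,0.0854],[0,0,-0.015,0,0,0,0.0854],[0,0,-0.025,0,0,0,0.0854],[0,0,-0.03,0,0,0,0.0854],[0,0,-0.03,0,0,0,0.0854],[0,0,-0.02,0,0,0,0.0854],[-0.02,0,0,0,0,0,0.0854],[-0.02,0,0,0,0,0,0.0854],[-0.01,0,0,0,0,0,0.0854],[0,0,0,0,0,0,0.0854],[0,0,0,0,0,0,0.0854]]'
python3 - <<'E'
from h import *
a=snap('scene','s10');b=snap('side','d10'); O=[]
f=lambda t,d:(lambda p:cv2.resize(cv2.imread(f'pics/{t}.png')[int(p[1])-35:int(p[1])+45,int(p[0])-33:int(p[0])+34],(400,480),interpolation=cv2.INTER_CUBIC))(proj(d,[522,290,120]))
for d,r in((a,(285,215,320,250)),(b,(225,105,256,135))):
    h=cv2.cvtColor(np.asarray(d['image']),cv2.COLOR_RGB2HSV);m=cv2.inRange(h,(105,120,60),(125,255,255));x0,y0,x1,y1=r
    n,l,st,c=cv2.connectedComponentsWithStats(m[y0:y1,x0:x1]);i=1+np.argmax(st[1:,4]);print(st[i],c[i]+[x0,y0]);O.append((d,*(c[i]+[x0,y0])))
print('grip',tri(*O))
cv2.imwrite('pics/c10.png',np.hstack([f('s10',a),f('d10',b)]))
E
```

```text
clock: 23.0
position: [522.7, 291.6, 154.0]
ee_rot: [0.998, 0.061, -0.0, 0.0]
contact_force: [0.4, -0.1, -1.0]
gripper_width: 85.5
grasp_force: 0.0
clock: 24.1
position: [473.5, 285.8, 279.3]
ee_rot: [0.998, 0.061, 0.0, -0.0]
contact_force: [-0.2, 0.1, -0.5]
gripper_width: 85.2
grasp_force: 0.0
[13 16  6 12 51] [299.80392157 236.41176471]
[13 13  6 12 48] [240.58333333 122.5       ]
grip (array([521.68430879, 293.59616216, 147.71270891]), [0.27221720234497154, 0.2722172023450579])
```

View pics/c10.png

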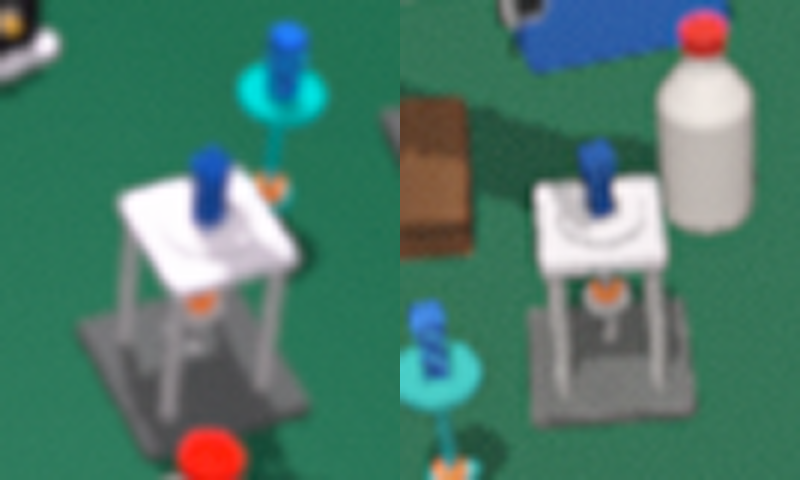

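Both views show the gauge seated upright in the small stand and released. The slider is up the rod, the grip height is 148, as at the start, and the gripper is clear. Handing in.

```bash
python3 -c "
from bench import arm
print(arm.job_done())"
```

```text
the job is handed in; nothing more can be done
None
```

I gauged the port at about 32 mm deep, with roughly 3 N on the slug, hung the gauge back upright and released in its stand with the slider left as set, and handed the job in; no verdict was returned.

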